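# Turn the gear unit's inspection cover onto its locating pin and press it home

### The job

The round inspection cover of the spare gear unit is sitting up on its locating pin instead of down on the housing. Push the cover round with a fingertip, for instance against its black breather cap, without lifting it, until the notch in its rim stands at the pin; then press the cover down, without forcing it, until it sits fully home on the housing, and take the hand away. Leave the screw bin, spanner, oil bottle and bearing where they are.

Things in the scene. Friction and masses are not known exactly. Their poses are not given: they have to be found in the camera images.
- gear_unit: Dark green cast gear unit, fixed to the bench, standing on feet 300 x 215 mm. Origin: middle of its underside, on the bench; z up. Its housing is about 250 x 185 mm; on top it has a round bare-metal pad 183 mm across whose face is 130 mm above the bench, centred over the origin. A steel shaft end sticks out of its +x side and a thicker one out of its +y side, both well below the pad.
- pin (a point): Top of the steel locating pin: 12 mm thick, round-ended, standing 10 mm proud of the pad, 76 mm from the pad's centre in the gear unit's +x direction (half of it is outside the cover's rim). A red paint mark on the pad lies just outside it. This point is the top of the pin, 140 mm above the bench. The axes are those of the gear unit.
- cover_middle (a point): Centre of the top of the cover's middle boss (flat, 58 mm across, 4 mm above the cover's plate). The cover is a bare aluminium disc 150 mm across and 12 mm thick, about 0.9 kg, guided by a spigot in the housing so that it can only turn about the vertical axis through the pad's centre and slide up and down. Before pressing, this point is 156 mm above the bench, and 146 mm when home. The axes turn with the cover: x points to the notch, z up.
- notch (a point): The notch in the cover's rim: U-shaped, 14 mm wide, cut 6.5 mm deep into the rim, through the full thickness, with a red paint mark on the cover just inside it. This point is on the cover's underside, 76 mm from its centre, where the pin's axis has to be. The axes turn with the cover: x points outwards.
- breather_top (a point): Centre of the top of the breather, which stands upright on the cover 49 mm from its centre, 90 degrees counter-clockwise (seen from above) from the notch. Black round cap 28 mm across and 24 mm tall on a brass hexagon 23 mm across flats and 9 mm tall; its top is 34.5 mm above the cover's plate (186.5 mm above the bench before pressing). It turns with the cover. Pushed sideways with about 5 N it turns the cover, which stays where it is left.
- cover (a joint): Turn of the cover in rad, counter-clockwise from above positive; 0 (or a whole turn) is where the notch meets the pin. It turns without stops, against steady friction of about 0.25 N m.
- cover_slide (a joint): How far the cover has been pressed down, in m: 0 where its underside rests on top of the pin, 0.010 when it is fully home on the pad; negative if lifted. The rubber ring on the spigot holds it at any height, so it does not drop by itself: it takes 5 to 12 N on the cover to push it down once the notch is within about 2 mm of the pin (the pin's round end centres the rest); with the notch elsewhere the pin blocks it. Over 60 N on the cover would bruise it.
- screw_bin: Bystander: open blue stock bin 160 x 100 x 75 mm holding the cover's screws; origin in the middle of its underside.
- spanner: Bystander: steel spanner 180 mm long lying flat on the bench along its own x.
- oil_can: Bystander: oil bottle 60 mm across and 115 mm tall with a red cap, standing on the bench; origin in the middle of its underside.
- bearing: Bystander: steel bearing ring 62 mm across and 16 mm thick lying flat on the bench; origin in the middle of its underside.

How it is judged:
By the outcome, as a careful person would: the job done as asked, in the order asked, and still so for the second after the job is handed in, with the robot touching nothing.
It also fails if it takes over 58 s, if anything falls off the work surface, if the arm or the gripper's body presses on something with over 40 N, if the wrist force passes 120 N, or if a joint passes its speed limit or range.

### The arm

A 6-joint arm with a two-finger parallel gripper is mounted at the origin on the work surface. World frame = base frame: x ahead of the robot, y to its left, z up, the work surface at z = 0. Lengths are in m, angles in rad, forces in N, time in s.
With the tool pointing down it reaches from about 0.325 to 0.9 m from the base axis. Payload 6.1 kg.
Tool frame: the origin (TCP) lies midway between the tips of the shut fingers; the grasp point (between the pads) lies 19 mm behind it; x points along the fingers, y is the direction in which the jaws open and shut, and the axes are right-handed (so a half turn about x gives the same grasp; the last joint's range is limited). The gripper opens to 85 mm and grips with 20 to 120 N. Pads are 22 mm wide; open, the fingers measure 114 mm over their backs; the gripper's body (76 mm by 85 mm) begins 54 mm behind the grasp point. The pads swing forward as they close: fully open they stand 13 mm farther back than shut.
Start: joints at [-1.377, 0.22, 1.526, -0, 1.395, -0.126], TCP at [0.196, -0.593, 0.199] pointing down, gripper open.
Joint ranges: [-2.98, 2.98], [-0.91, 2.08], [0.09, 2.57], [-1.24, 4.39], [0.2, 2.65], [-2.68, 2.68]. Speed limits (rad/s): [2.57, 2.57, 3.01, 3.14, 3.14, 3.14].

### API

Orientations are given as [roll, pitch, yaw] about the fixed x, y, z axes, in that order (R = Rz(yaw) Ry(pitch) Rx(roll)).
In Python, from plant import movep, move_l, set_joints, gripper_to, hold, inverse_kinematics, observe, get_image, get_calibration, Unreachable, job_done gives the robot as it stands. Calls block until the motion is done:
- movep(position, orientation): joint-space move of the TCP to a pose.
- move_l(position, feed=0.15, rotation=None, max_force=None): straight line of the TCP; rotation=None keeps the orientation; feed is the mean speed in m/s. With max_force (N) it stops when the force on the tool has changed by that much, and returns True; else False.
- set_joints(angles): joint-space move.
- gripper_to(opening, f_grip=None): finger opening in m; f_grip is the grip in N (None keeps the last); returns when the fingers have stopped.
- hold(seconds).
- inverse_kinematics(position, orientation): joint angles nearest the present ones, or None.
- observe(): the state.
- get_image(name): name is "scene" or "top"; returns (picture, depth): 480x640x3 uint8, red, green, blue; 480x640 float32, m along the optical axis (not along the pixel's ray), 0 where there is no reading.
- get_calibration(name): a dict with "intrinsics" (3x3 intrinsics, pixels), "world_from_camera" (4x4, takes a point from camera to world coordinates). Camera axes: x right, y down, z forward; pixel columns grow to the right and rows downward; lengths in m; the calibration is good to about 2 mm. A picture is of the moment at which its call begins. get_calibration takes no time and is no camera call.
A pose or a line that the arm cannot do raises Unreachable and nothing moves.
- job_done(): hands the job in, once; it reports no verdict.
The state is a dict: "time_s": time; "q": joint angles; "joint_velocities": joint speeds; "joint_torque": joint torques, N m; "eef_pos": TCP position; "tcp_rot": TCP orientation; "ft_force": force on the tool from outside, world axes, zero at the start; "torque": the same for the moment, N m; "opening": finger opening in m.
Only numpy, scipy, OpenCV 4.12 (cv2) and the standard library are available. Lean on these libraries where they do the work, as an engineer would, in place of code of your own. Each camera call takes 0.05 s, during which the arm holds its last target.

## Working session

There is one attempt and no reset: what is moved stays moved. The work goes in short steps, each a Python script; the robot and the scene stay as the last script left them, time stands still between calls to the robot, and variables do not carry over. Pictures are saved under pics/ and viewed, and the job is handed in when it is done.

```bash
mkdir -p pics
python3 - <<'E'
from plant import *
import cv2,numpy as np
for n in("scene","top"):
    p,d=get_image(n);cv2.imwrite(f"pics/{n}0.png",p[:,:,::-1]);np.save(f"pics/{n}0.npy",d)
    c=get_calibration(n);print(np.round(c["intrinsics"],1).tolist(),np.round(c["world_from_camera"],3).tolist())
s=observe();print(s["time_s"],s["eef_pos"],s["tcp_rot"],s["ft_force"],s["opening"])
E
```

```text
[[616.6, 0.0, 321.9], [0.0, 616.6, 244.6], [0.0, 0.0, 1.0]] [[-0.154, 0.799, -0.582, 1.229], [0.988, 0.122, -0.094, 0.149], [-0.004, -0.589, -0.808, 1.076], [0.0, 0.0, 0.0, 1.0]]
[[572.9, 0.0, 312.0], [0.0, 572.9, 244.5], [0.0, 0.0, 1.0]] [[0.029, -0.997, 0.076, 0.443], [-0.999, -0.031, -0.018, 0.056], [0.021, -0.075, -0.997, 1.388], [0.0, 0.0, 0.0, 1.0]]
0.1 [ 0.19636035 -0.59271702  0.19760514] [-1.68164911  1.56903668  1.77973713] [ 0.01750459  0.3536148  -0.13562956] 0.0848192068868004
```

View pics/scene0.png

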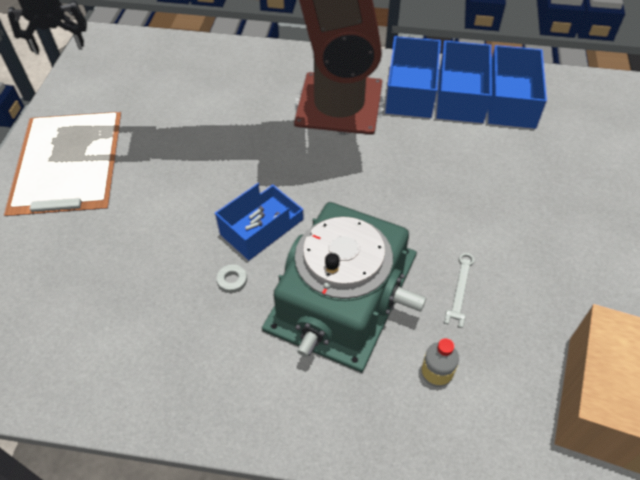

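View pics/top0.png

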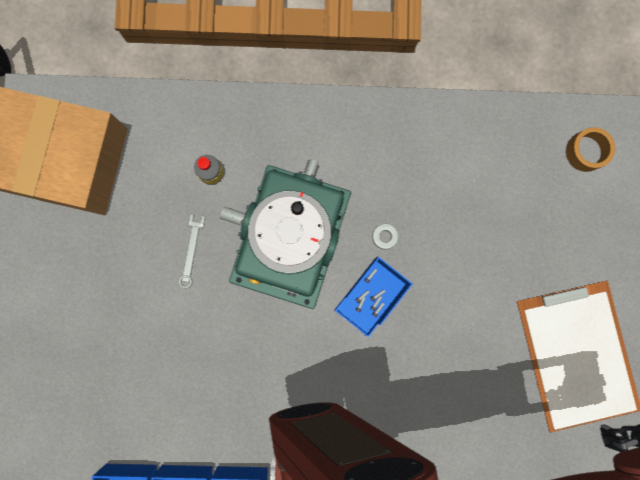

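Scene view: the cover is at about (345,250), with the black breather at (332,261). Red marks are at (316,237) on the cover and (324,291) on the pad. Top view: cover centre about (289,231), breather (297,208), pad mark (302,195), cover mark (315,240). Next I'll measure these properly.

```bash
cat > h.py <<'E'
from plant import *
import cv2,numpy as np
def ray(n,u,v,z):
    c=get_calibration(n);K=c["intrinsics"];T=np.array(c["world_from_camera"])
    d=T[:3,:3]@np.linalg.solve(np.array(K),[u,v,1]);o=T[:3,3]
    return o+d*(z-o[2])/d[2]
def blobs(m,lo=3):
    n,l,s,c=cv2.connectedComponentsWithStats(m.astype(np.uint8))
    return [(int(s[i,4]),c[i].round(1).tolist()) for i in range(1,n) if s[i,4]>=lo]
def masks(p):
    h=cv2.cvtColor(p,cv2.COLOR_RGB2HSV).astype(int)
    red=((h[...,0]<8)|(h[...,0]>172))&(h[...,1]>110)&(h[...,2]>110)
    blk=h[...,2]<45
    return red,blk
E
cat > m.py <<'E'
from h import *
import sys
W={"top":(230,180,350,290),"scene":(280,200,410,310)}
for n in W:
    p,d=get_image(n);a,b,c,e=W[n]
    q=p[b:e,a:c];r,k=masks(q)
    cv2.imwrite(f"pics/{n}_{sys.argv[1]}.png",cv2.resize(q[:,:,::-1],None,fx=5,fy=5,interpolation=cv2.INTER_CUBIC))
    for s,(x,y) in blobs(r):
        print(n,"red",s,x+a,y+b,"z.13",ray(n,x+a,y+b,.13)[:2].round(4),"z.152",ray(n,x+a,y+b,.152)[:2].round(4),"z.142",ray(n,x+a,y+b,.142)[:2].round(4))
    for s,(x,y) in blobs(k,30): print(n,"blk",s,x+a,y+b,"z.1865",ray(n,x+a,y+b,.1865)[:2].round(4))
    h=cv2.cvtColor(q,cv2.COLOR_RGB2HSV).astype(int)
    w=((h[...,1]<40)&(h[...,2]>195)).astype(np.uint8)
    w=cv2.morphologyEx(w,cv2.MORPH_OPEN,np.ones((3,3)))
    cs,_=cv2.findContours(w,0,1);cc=max(cs,key=cv2.contourArea);E=cv2.fitEllipse(cv2.convexHull(cc))
    (x,y)=E[0];print(n,"cover",E,ray(n,x+a,y+b,.152).round(4), "size mm", E[1][1]*np.linalg.norm(ray(n,x+a,y+b,.152)-ray(n,x+a+1,y+b,.152)))
E
python3 m.py a
```

```text
top red 12 301.1 193.8 z.13 [0.6506 0.06  ] z.152 [0.647 0.06 ] z.142 [0.6486 0.06  ]
top red 17 314.1 239.5 z.13 [0.5499 0.0283] z.152 [0.548  0.0288] z.142 [0.5489 0.0285]
top cover ((58.82896041870117, 50.349266052246094), (68.09161376953125, 68.9807357788086), 80.8053207397461) [0.5662 0.0841 0.152 ] size mm 0.14932099074961097
scene red 11 316.5 236.7 z.13 [0.5308 0.0259] z.152 [0.5471 0.0288] z.142 [0.5397 0.0275]
scene red 16 324.1 290.9 z.13 [0.6491 0.0588] z.152 [0.6626 0.0609] z.142 [0.6565 0.06  ]
scene blk 137 331.7 261.6 z.1865 [0.6223 0.0682]
scene cover ((63.72074890136719, 49.49163055419922), (65.06928253173828, 81.01460266113281), 91.87456512451172) [0.5686 0.0831 0.152 ] size mm 0.1493280184336698
```

```bash
sleep 8; ls pics
```

```text
scene0.npy
scene0.png
scene_a.png
top0.npy
top0.png
top_a.png
```

View pics/top_a.png

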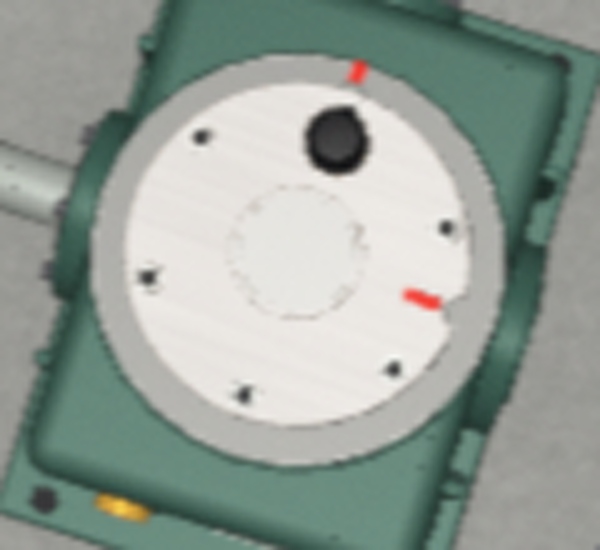

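View pics/scene_a.png

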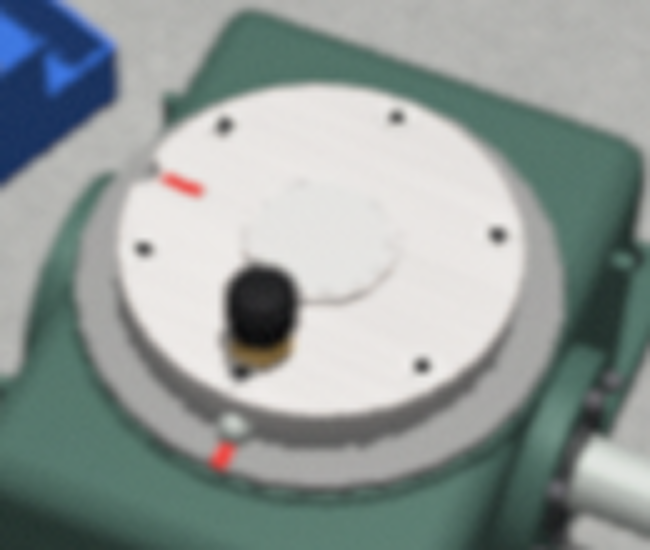

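Both views agree: the cover centre is about (0.567, 0.084). The pin is at −16.4° (mark at r = 86 mm, outside the pin's 76 mm as it should be). The notch is at −109.5°, so the cover needs about +93° CCW. Next: check reach and plan the arc.

```bash
cat >> h.py <<'E'
from scipy.spatial.transform import Rotation as Ro
import warnings;warnings.filterwarnings("ignore")
C=np.array([.5672,.0838]);PIN=np.deg2rad(-16.4)
def rot(zx,zy):
    x=np.array([0,0,-1.]);z=np.array([zx,zy,0.]);z/=np.linalg.norm(z);y=np.cross(z,x)
    return Ro.from_matrix(np.c_[x,y,z]).as_euler('xyz')
def push(phi,off=.025,sgn=1,z=.168,dirn=1,rad=.049):
    r=np.array([np.cos(phi),np.sin(phi)]);t=np.array([-r[1],r[0]])
    p=C+rad*r-dirn*off*t
    return [p[0],p[1],z],list(rot(*(sgn*t)))
E
python3 - <<'E'
from h import *
print(ray("top",297.2,208,.1865).round(4))
s=observe();print(s["q"],Ro.from_euler('xyz',s["tcp_rot"]).as_matrix().round(2).tolist())
for g in(1,-1):
  for d in(-19.5,30,75): print(g,d,push(np.deg2rad(d),sgn=g)[0],inverse_kinematics(*push(np.deg2rad(d),sgn=g)))
E
```

```text
[0.6107 0.0671 0.1865]
[-1.37709142e+00  2.20926794e-01  1.52716900e+00 -2.71875346e-05
  1.39471492e+00 -1.26093169e-01] [[-0.0, 0.31, -0.95], [0.0, -0.95, -0.31], [-1.0, -0.0, -0.0]]
1 -19.5 [np.float64(0.6050442615826725), np.float64(0.043877426620240766), 0.168] None
1 30 [np.float64(0.6221352447854375), np.float64(0.08664936490538902), 0.168] [ 1.29270109e-02  2.49643947e-01  1.55011134e+00 -4.44089210e-16
  1.34183737e+00  2.63092089e+00]
1 75 [np.float64(0.6040302788672502), np.float64(0.12465988936060132), 0.168] [ 7.57350569e-02  2.23137265e-01  1.58152133e+00 -4.44089210e-16
  1.33693405e+00  1.90833077e+00]
-1 -19.5 [np.float64(0.6050442615826725), np.float64(0.043877426620240766), 0.168] [-5.75402493e-02  1.99506622e-01  1.60907297e+00 -4.44089210e-16
  1.33301306e+00  2.82798955e-01]
-1 30 [np.float64(0.6221352447854375), np.float64(0.08664936490538902), 0.168] [ 1.29270109e-02  2.49643947e-01  1.55011134e+00 -4.44089210e-16
  1.34183737e+00 -5.10671765e-01]
-1 75 [np.float64(0.6040302788672502), np.float64(0.12465988936060132), 0.168] [ 7.57350569e-02  2.23137265e-01  1.58152133e+00 -4.44089210e-16
  1.33693405e+00 -1.23326188e+00]
```

```bash
python3 - <<'E'
from h import *
D=np.deg2rad
gripper_to(0.0)
print(observe()["opening"],observe()["eef_pos"])
p0,o=push(D(-19.5),off=.037,sgn=-1)
movep([p0[0],p0[1],.25],o)
f0=observe()["ft_force"]
print(move_l(p0,feed=.12,max_force=8),observe()["eef_pos"])
for a in np.r_[-19.5,np.arange(-10,61,10),64]:
    p,o=push(D(a),sgn=-1)
    r=move_l(p,feed=.05,rotation=o,max_force=25)
    print(a,r,(np.array(observe()["ft_force"])-f0).round(1))
    if r: break
print(observe()["time_s"])
E
python3 m.py b
```

```text
-0.00042317340350435595 [ 0.19647527 -0.59329325  0.1985752 ]
False [0.60164011 0.03246596 0.1688479 ]
-19.5 False [-0.2  0.1 -0.1]
-10.0 False [-0.5  1.3  1. ]
0.0 False [-0.8  0.6  1.6]
10.0 False [-0.4 -0.4  1. ]
20.0 False [-0.3 -1.1  0.8]
30.0 False [0.1 0.6 0.3]
40.0 False [-0.5  0.2  1.5]
50.0 False [ 0.4 -0.3  0.2]
60.0 False [-1.2 -0.6  1.2]
64.0 False [-1.1  0.4  0.6]
7.8083
top red 110 230.0 234.5 z.13 [0.5552 0.2135] z.152 [0.5532 0.2107] z.142 [0.5541 0.212 ]
top red 599 261.1 185.0 z.13 [0.6674 0.1492] z.152 [0.6634 0.1476] z.142 [0.6652 0.1483]
top red 1521 272.9 264.7 z.13 [0.4916 0.117 ] z.152 [0.4908 0.1159] z.142 [0.4912 0.1164]
top red 446 302.4 236.3 z.13 [0.5562 0.0543] z.152 [0.5542 0.0543] z.142 [0.5551 0.0543]
top red 16 313.9 239.4 z.13 [0.5501 0.0287] z.152 [0.5482 0.0292] z.142 [0.5491 0.029 ]
top blk 98 281.3 210.5 z.1865 [0.6043 0.1005]
top cover ((50.93418502807617, 56.50175094604492), (25.98740577697754, 61.3415641784668), 177.98753356933594) [0.5523 0.1007 0.152 ] size mm 0.13260144166769064
scene red 13 316.5 236.8 z.13 [0.5311 0.026 ] z.152 [0.5473 0.0288] z.142 [0.5399 0.0275]
scene red 12 324.2 290.6 z.13 [0.6485 0.0589] z.152 [0.662 0.061] z.142 [0.6559 0.06  ]
scene blk 1858 362.5 223.2 z.1865 [0.5294 0.1117]
scene blk 154 331.9 261.4 z.1865 [0.6218 0.0685]
scene cover ((55.28810119628906, 43.53374481201172), (32.14198303222656, 42.62065505981445), 164.5538787841797) [0.5575 0.0658 0.152 ] size mm 0.07912555134724343
```

```bash
sleep 12
```

```text
(no output)
```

View pics/top_b.png

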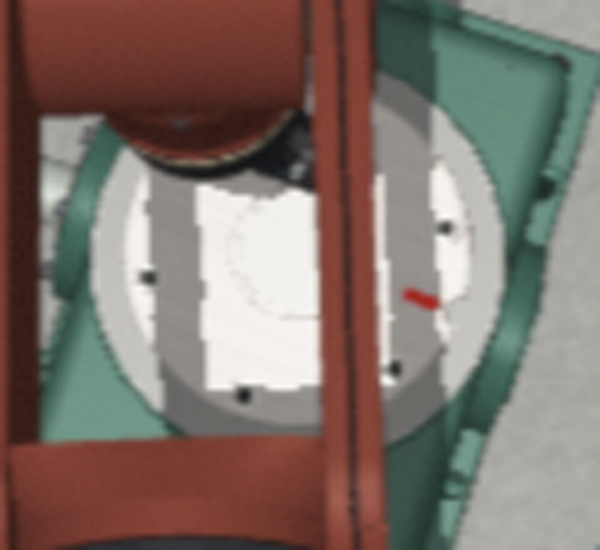

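View pics/scene_b.png

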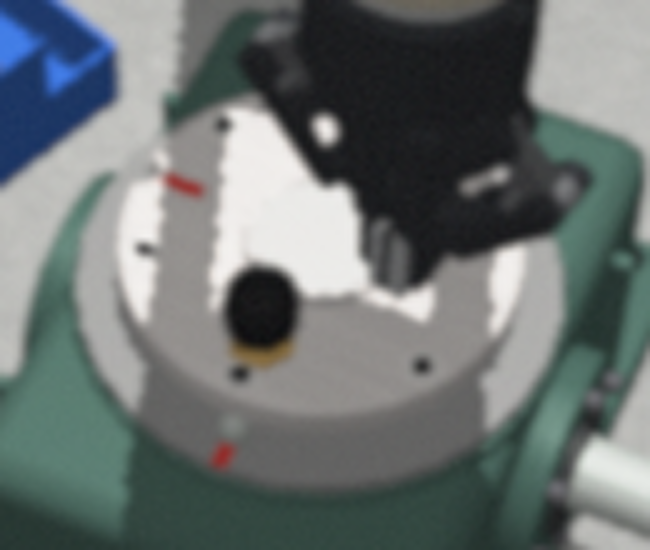

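The cover hasn't moved: breather still at (332,261) in the scene view. The fingertip appears at about (359,254), on the far side of the middle boss from where I expected it. Checking the arm's actual position.

Run:
```python
from h import *
s=observe();print(s["eef_pos"],s["tcp_rot"],s["q"],push(np.deg2rad(64),sgn=-1)); print(Ro.from_euler('xyz',s["tcp_rot"]).as_matrix().round(2).tolist())
print(ray("scene",359,256,.168))
T=np.array(get_calibration("scene")["world_from_camera"]);K=np.array(get_calibration("scene")["intrinsics"])
c=T[:3,:3].T@(np.array(s["eef_pos"])-T[:3,3]);print(K@c/c[2])
p,d=get_image("scene");cv2.imwrite("pics/full_c.png",cv2.resize(p[100:340,200:520,::-1],None,fx=2.5,fy=2.5))
```

```text
[0.61133734 0.11658366 0.16804898] [-0.13208519  1.57057971 -0.58927362] [ 6.18852512e-02  2.36002638e-01  1.56624846e+00 -1.34898822e-04
  1.33916926e+00 -1.05169170e+00] ([np.float64(0.611150037350144), np.float64(0.11688162959893225), 0.168], [np.float64(0.4537856055185257), np.float64(1.5707963267948966), np.float64(0.0)])
[[0.0, 0.44, 0.9], [-0.0, 0.9, -0.44], [-1.0, -0.0, 0.0]]
[0.59019716 0.11330517 0.168     ]
[359.42431899 265.83934259   1.        ]
```

```bash
sleep 5
```

```text
(no output)
```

View pics/full_c.png

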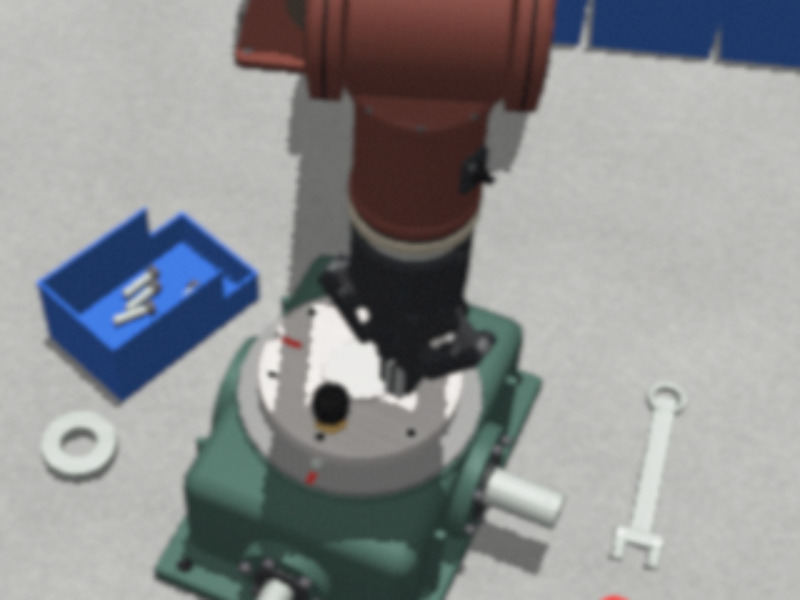

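Run:
```python
from h import *
print(observe()["opening"])
for n,a,b,c,e in(("scene",330,225,400,285),):
    p,d=get_image(n);T=np.array(get_calibration(n)["world_from_camera"]);K=np.array(get_calibration(n)["intrinsics"])
    v,u=np.mgrid[b:e,a:c];D=d[b:e,a:c]
    P=(T[:3,:3]@(np.linalg.inv(K)@np.c_[u.ravel(),v.ravel(),np.ones(u.size)].T*D.ravel())).T+T[:3,3]
    m=(P[:,2]>.16)&(D.ravel()>0)
    Q=P[m];U=np.c_[u.ravel(),v.ravel()][m]
    o=np.argsort(Q[:,2])
    sel=np.hypot(Q[:,0]-.611,Q[:,1]-.117)<.06
    for k in [i for i in o if sel[i]][:60:3]: print(U[k],Q[k].round(4))
    for vv in range(240,275,3): print(vv,[P.reshape(e-b,c-a,3)[vv-b,uu-a].round(3).tolist() for uu in (356,360,364)])
```

```text
0.000354812696589299
[336 269] [0.6191 0.0758 0.1603]
[345 255] [0.5868 0.0877 0.1608]
[333 271] [0.6253 0.0712 0.162 ]
[330 270] [0.6242 0.0657 0.1623]
[331 270] [0.6255 0.0676 0.1647]
[338 266] [0.6161 0.0788 0.1661]
[330 269] [0.6254 0.0658 0.1673]
[334 268] [0.6226 0.0726 0.1679]
[336 268] [0.6231 0.0762 0.1694]
[333 268] [0.6243 0.071  0.17  ]
[332 268] [0.6251 0.0693 0.1708]
[336 266] [0.6203 0.0758 0.1716]
[339 262] [0.6117 0.0799 0.1725]
[334 267] [0.6248 0.0728 0.1743]
[331 267] [0.626  0.0676 0.175 ]
[330 266] [0.625  0.0657 0.1761]
[334 266] [0.6243 0.0727 0.1766]
[333 264] [0.6211 0.0705 0.1778]
[333 266] [0.6263 0.0712 0.1792]
[337 264] [0.6214 0.0776 0.1798]
240 [[0.616, 0.108, 0.25], [0.629, 0.115, 0.269], [0.634, 0.122, 0.277]]
243 [[0.616, 0.108, 0.241], [0.624, 0.115, 0.254], [0.63, 0.122, 0.262]]
246 [[0.621, 0.109, 0.24], [0.625, 0.116, 0.246], [0.627, 0.122, 0.25]]
249 [[0.618, 0.109, 0.227], [0.621, 0.116, 0.233], [0.623, 0.123, 0.237]]
252 [[0.62, 0.109, 0.222], [0.623, 0.116, 0.226], [0.624, 0.123, 0.229]]
255 [[0.618, 0.11, 0.209], [0.623, 0.117, 0.217], [0.622, 0.123, 0.217]]
258 [[0.585, 0.108, 0.154], [0.619, 0.117, 0.203], [0.581, 0.122, 0.151]]
261 [[0.592, 0.109, 0.153], [0.592, 0.116, 0.155], [0.591, 0.123, 0.156]]
264 [[0.597, 0.109, 0.151], [0.598, 0.117, 0.154], [0.595, 0.124, 0.152]]
267 [[0.603, 0.11, 0.151], [0.603, 0.117, 0.152], [0.601, 0.124, 0.151]]
270 [[0.609, 0.111, 0.15], [0.607, 0.118, 0.149], [0.608, 0.125, 0.152]]
273 [[0.617, 0.112, 0.152], [0.616, 0.119, 0.152], [0.614, 0.126, 0.152]]
```

The depth image puts the fingertip's lower end at z ≈ 0.203, about 35 mm above the reported TCP (0.168). The fingers therefore passed over the 186.5 mm cap without touching it. The lateral position is right. Before coming down lower, I'll profile the gripper from depth to check clearances.

Run:
```python
from h import *
s=observe();e0=np.array(s["eef_pos"]);R=Ro.from_euler('xyz',s["tcp_rot"]).as_matrix()
A=[]
for n in("scene",):
    p,d=get_image(n);T=np.array(get_calibration(n)["world_from_camera"]);K=np.array(get_calibration(n)["intrinsics"])
    v,u=np.mgrid[150:300,300:420];D=d[150:300,300:420]
    P=(T[:3,:3]@(np.linalg.inv(K)@np.c_[u.ravel(),v.ravel(),np.ones(u.size)].T*D.ravel())).T+T[:3,3]
    A.append(P[D.ravel()>0])
L=(np.vstack(A)-e0)@R
L=L[(L[:,0]<-.025)&(np.abs(L[:,1])<.08)&(np.abs(L[:,2])<.08)]
for a in range(-25,-160,-8):
    m=(L[:,0]<a/1000)&(L[:,0]>=(a-8)/1000)
    if m.sum(): print(a,m.sum(),"y",L[m,1].min().round(3),L[m,1].max().round(3),"z",L[m,2].min().round(3),L[m,2].max().round(3))
```

```text
-33 16 y -0.013 0.01 z 0.006 0.013
-41 41 y -0.015 0.011 z -0.006 0.014
-49 51 y -0.015 0.012 z -0.004 0.013
-57 43 y -0.017 0.012 z -0.0 0.013
-65 27 y -0.009 0.012 z 0.006 0.013
-73 57 y -0.027 0.026 z 0.004 0.015
-81 150 y -0.039 0.033 z -0.013 0.015
-89 125 y -0.042 0.039 z -0.012 0.015
-97 127 y -0.051 0.045 z -0.005 0.019
-105 148 y -0.059 0.053 z -0.001 0.019
-113 172 y -0.063 0.059 z -0.006 0.019
-121 305 y -0.063 0.06 z -0.012 0.021
-129 157 y -0.055 0.056 z -0.006 0.022
-137 106 y -0.044 0.041 z -0.007 0.021
-145 52 y 0.024 0.04 z -0.008 0.013
-153 28 y 0.027 0.036 z -0.008 0.02
```

Run:
```python
from h import *
D=np.deg2rad
Z=.131
e=observe()["eef_pos"]
p0,o=push(D(-19.5),off=.038,sgn=-1,z=Z)
move_l([e[0],e[1],.20],feed=.15)
movep([p0[0],p0[1],.20],o)
f0=np.array(observe()["ft_force"])
print(move_l([p0[0],p0[1],.150],feed=.12,max_force=6),move_l(p0,feed=.04,max_force=6),observe()["eef_pos"],(np.array(observe()["ft_force"])-f0).round(1))
for a in np.r_[-19.5,-15]:
    p,o=push(D(a),sgn=-1,z=Z)
    r=move_l(p,feed=.04,rotation=o,max_force=20)
    print(a,r,(np.array(observe()["ft_force"])-f0).round(1))
print(observe()["time_s"],observe()["eef_pos"])
p,d=get_image("scene");cv2.imwrite("pics/full_d.png",cv2.resize(p[100:340,200:520,::-1],None,fx=2.5,fy=2.5))
```

```text
False False [0.60061106 0.03161993 0.13082894] [0.5 0.4 0.5]
-19.5 False [-0.4  1.4 -0.3]
-15.0 False [-1.  -0.9  0. ]
11.55 [0.607766   0.04680183 0.1308542 ]
```

```bash
sleep 5
```

```text
(no output)
```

View pics/full_d.png

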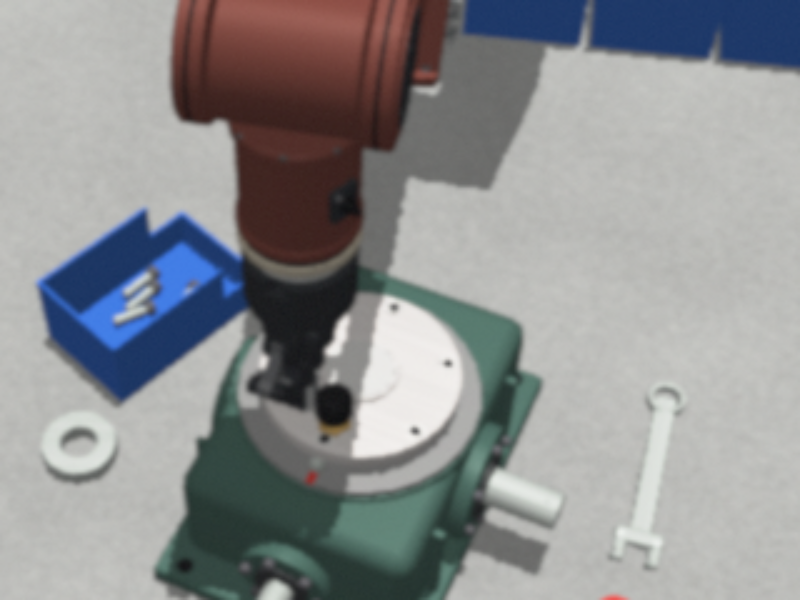

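In this view the breather has moved slightly, from about (331,403) to (334,405), and the finger is beside it. The push is starting to work, so I'll carry on along the arc.

```bash
python3 - <<'E'
from h import *
D=np.deg2rad
Z=.131
f0=np.array(observe()["ft_force"])
for a in [-5,5,15,25,35,45,55,63]:
    p,o=push(D(a),sgn=-1,z=Z)
    r=move_l(p,feed=.04,rotation=o,max_force=20)
    print(a,r,(np.array(observe()["ft_force"])-f0).round(1))
    if r: break
print(observe()["time_s"],observe()["eef_pos"])
p,d=get_image("scene");cv2.imwrite("pics/full_e.png",cv2.resize(p[100:340,200:520,::-1],None,fx=2.5,fy=2.5))
E
python3 m.py e
```

```text
-5 False [ 0.  -1.2 -0. ]
5 False [ 1.5 -0.1 -0.5]
15 False [ 1.8 -0.2 -1.9]
25 False [ 2.3 -1.3 -1.8]
35 False [ 2.3 -0.9 -0.6]
45 False [ 3.8  0.3 -2.7]
55 False [ 4.6  1.1 -2.1]
63 False [ 4.2  1.2 -3. ]
14.6833 [0.61199048 0.11636491 0.13122759]
top red 389 231.3 231.4 z.13 [0.5621 0.2109] z.152 [0.56   0.2082] z.142 [0.561  0.2094]
top red 758 263.4 186.7 z.13 [0.6637 0.144 ] z.152 [0.6599 0.1424] z.142 [0.6616 0.1431]
top red 1391 274.4 261.3 z.13 [0.4992 0.114 ] z.152 [0.4982 0.113 ] z.142 [0.4987 0.1134]
top red 427 302.7 236.5 z.13 [0.5557 0.0536] z.152 [0.5538 0.0536] z.142 [0.5547 0.0536]
top red 10 257.5 289.0 z.13 [0.4376 0.1488] z.152 [0.4376 0.1472] z.142 [0.4376 0.1479]
top red 14 271.5 289.0 z.13 [0.4384 0.1182] z.152 [0.4385 0.1171] z.142 [0.4385 0.1176]
top blk 130 277.8 215.0 z.1865 [0.5945 0.1076]
top cover ((52.46245574951172, 59.10820007324219), (31.96700096130371, 42.4846305847168), 4.542099475860596) [0.5467 0.0972 0.152 ] size mm 0.09181713856285492
scene red 13 325.0 269.0 z.13 [0.602  0.0533] z.152 [0.6166 0.0555] z.142 [0.61   0.0545]
scene red 12 324.2 290.6 z.13 [0.6485 0.0589] z.152 [0.662 0.061] z.142 [0.6559 0.06  ]
scene blk 1714 361.5 237.3 z.1865 [0.5617 0.1136]
scene cover ((54.37733840942383, 47.501556396484375), (26.471961975097656, 39.458778381347656), 163.15475463867188) [0.5667 0.0654 0.152 ] size mm 0.07291386086545945
```

```bash
sleep 10
```

```text
(no output)
```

View pics/scene_e.png

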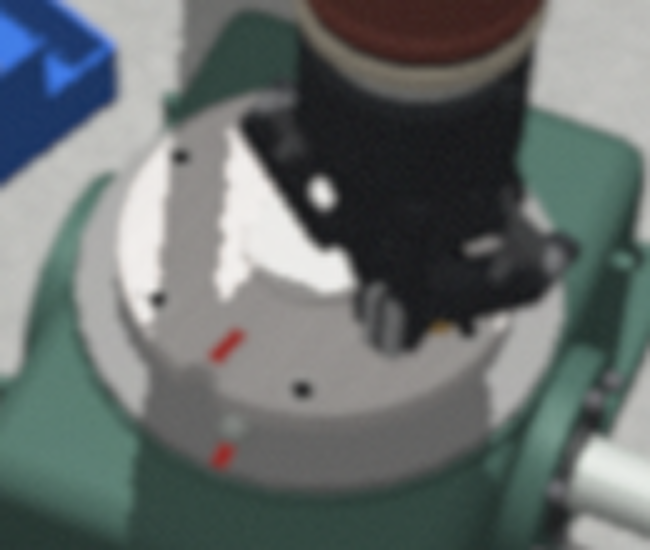

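View pics/top_e.png

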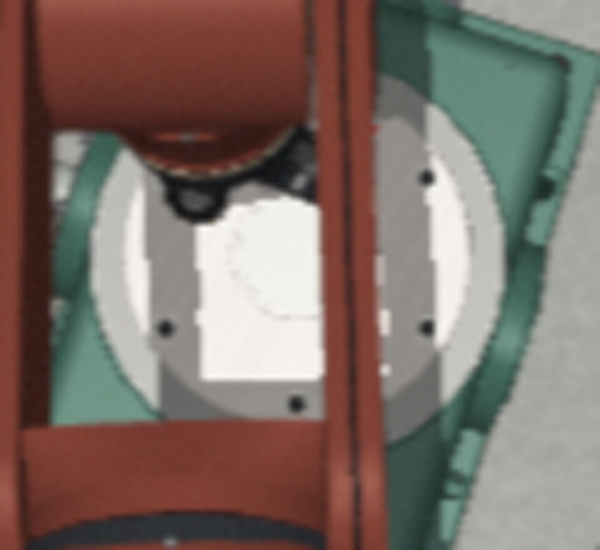

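The cover mark, scene (325,269), is now at −29.8°; the pin mark is at about −16.5 to −17° in the same view. About 13° remains, and the cover trails the commanded angle by 2.8°. I'll push on to just short of the target and measure again.

```bash
cat > s.py <<'E'
from h import *
import sys
def ang():
    out=[]
    for n,(a,b,c,e) in {"scene":(300,225,345,305)}.items():
        p,d=get_image(n);r,_=masks(p[b:e,a:c]);B=sorted([x for x in blobs(r)],key=lambda x:x[1][1])
        for (s,(x,y)),z in zip(B,(.152,.13)):
            q=ray(n,x+a,y+b,z)[:2]-C;out.append((round(float(np.degrees(np.arctan2(q[1],q[0]))),2),round(float(np.hypot(*q)),4)))
    return out
def go(angles,Z=.131,feed=.03):
    for a in angles:
        p,o=push(np.deg2rad(a),sgn=-1,z=Z)
        if move_l(p,feed=feed,rotation=o,max_force=20): print("STOP",a);break
E
python3 - <<'E'
from s import *
print(ang());go([69,74]);print(ang(),observe()["time_s"],np.round(observe()["eef_pos"],4))
E
```

```text
[(-30.09, 0.0569), (-17.03, 0.085)]
[(-19.25, 0.0561), (-17.14, 0.0851)] 15.5833 [0.605  0.1243 0.1313]
```

```bash
python3 - <<'E'
from s import *
D=np.deg2rad
go([76.1],feed=.02);print(ang())
p,o=push(D(76.1),off=.032,sgn=-1,z=.131)
move_l(p,feed=.1); move_l([p[0],p[1],.24],feed=.2)
print(ang())
q=observe()["q"];q=list(q);q[0]-=.75;set_joints(q)
print(ang(),observe()["time_s"])
E
python3 m.py f
```

```text
[(-17.15, 0.0558), (-17.03, 0.085)]
[(-17.15, 0.0558), (-17.14, 0.0851)]
[(-17.15, 0.0558), (-16.96, 0.0857)] 18.5917
top red 12 301.3 193.8 z.13 [0.6506 0.0596] z.152 [0.647  0.0595] z.142 [0.6486 0.0596]
top red 14 296.9 205.0 z.13 [0.6253 0.0686] z.152 [0.6221 0.0683] z.142 [0.6235 0.0684]
top cover ((59.27354049682617, 54.42646789550781), (75.68429565429688, 76.80780792236328), 101.94065856933594) [0.5574 0.0828 0.152 ] size mm 0.1661799100624213
scene red 12 331.1 271.8 z.13 [0.6064 0.0653] z.152 [0.6209 0.0672] z.142 [0.6143 0.0664]
scene red 16 324.1 290.9 z.13 [0.6491 0.0588] z.152 [0.6626 0.0609] z.142 [0.6565 0.06  ]
scene blk 128 368.9 251.1 z.1865 [0.59   0.1301]
scene cover ((63.84267807006836, 49.49037170410156), (65.14823150634766, 81.2690200805664), 92.27901458740234) [0.5686 0.0833 0.152 ] size mm 0.14979687181253923
```

```bash
sleep 10
```

```text
(no output)
```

View pics/scene_f.png

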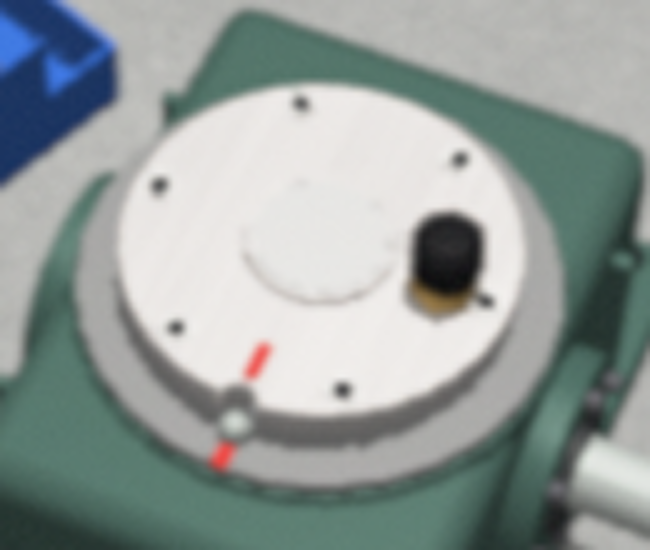

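View pics/top_f.png

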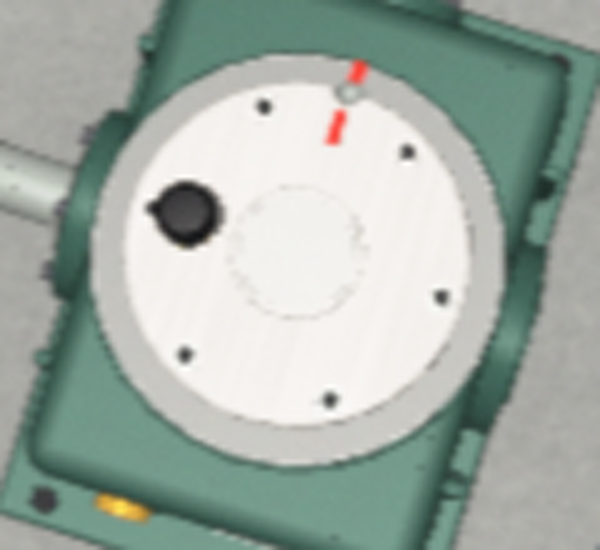

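The marks line up: scene −17.15° against −17.0°, top −15.8° against −16.2°. The pin is seen inside the notch at crop (236,415) in the scene view and (347,93) in the top view. Now I'll press on the middle boss, with the jaws turned so the knuckles clear the breather.

Run:
```python
from s import *
b=np.deg2rad(73.5)
best=None
for sg in(1,-1):
    o=list(rot(sg*np.cos(b),sg*np.sin(b)));k=inverse_kinematics([C[0],C[1],.12],o)
    if k is not None:
        print(sg,np.round(k,2))
        if best is None or abs(k[5])<best[0]: best=(abs(k[5]),o)
o=best[1]
movep([C[0],C[1],.19],o)
move_l([C[0],C[1],.135],feed=.08,max_force=6)
f0=np.array(observe()["ft_force"])
r=move_l([C[0],C[1],.112],feed=.015,max_force=4)
z0=observe()["eef_pos"][2];print("contact",r,z0,(np.array(observe()["ft_force"])-f0).round(1),observe()["time_s"])
r=move_l([C[0],C[1],z0-.0125],feed=.01,max_force=22)
s=observe();print("press",r,s["eef_pos"],(np.array(s["ft_force"])-f0).round(1),s["time_s"])
```

```text
-1 [0.01 0.17 1.74 0.   1.23 0.3 ]
contact True 0.12268213098544832 [-0.9 -0.4  1.6] 21.9333
press False [0.56724882 0.0837794  0.11314917] [-9.7 -0.3 19.4] 23.2917
```

```bash
python3 - <<'E'
from s import *
for dz in(.0015,.003):
    r=move_l([C[0],C[1],.1102-dz],feed=.01,max_force=12)
    hold(.2);s=observe();print(r,s["eef_pos"],np.round(s["ft_force"],1))
    if s["ft_force"][2]>30 or r: break
move_l([C[0],C[1],.125],feed=.05);move_l([C[0],C[1],.24],feed=.2)
q=list(observe()["q"]);q[0]-=.75;set_joints(q)
print(observe()["time_s"],np.round(observe()["ft_force"],1))
E
python3 m.py g
```

```text
True [0.56716149 0.08379034 0.11327792] [-1.5 -0.5  5.8]
26.3667 [-0.2 -0.3 -0.3]
top red 12 301.3 193.8 z.13 [0.6506 0.0596] z.152 [0.647  0.0595] z.142 [0.6486 0.0596]
top red 13 296.9 205.8 z.13 [0.6235 0.0685] z.152 [0.6203 0.0683] z.142 [0.6218 0.0684]
top cover ((59.232887268066406, 54.210262298583984), (69.02351379394531, 76.6133804321289), 176.16876220703125) [0.5578 0.0829 0.152 ] size mm 0.1657634958879799
scene red 12 331.1 274.8 z.13 [0.613  0.0663] z.152 [0.6273 0.0682] z.142 [0.6208 0.0673]
scene red 16 324.1 290.9 z.13 [0.6491 0.0588] z.152 [0.6626 0.0609] z.142 [0.6565 0.06  ]
scene blk 125 368.7 254.4 z.1865 [0.5972 0.1305]
scene cover ((63.670753479003906, 52.367305755615234), (65.62652587890625, 80.69486999511719), 92.68558502197266) [0.5751 0.0839 0.152 ] size mm 0.1482373182042709
```

```bash
sleep 10
```

```text
(no output)
```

View pics/scene_g.png

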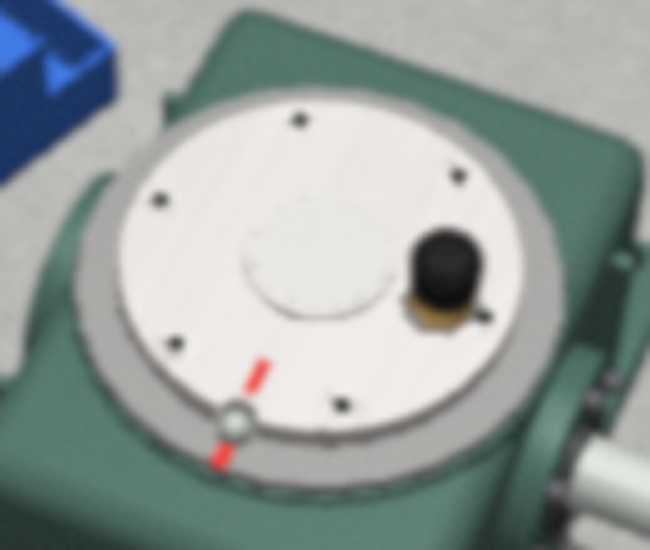

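View pics/top_g.png

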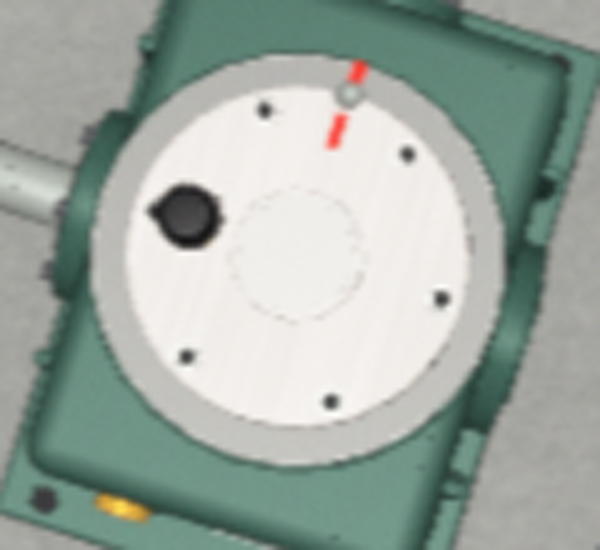

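Run:
```python
from h import *
d0=np.load("pics/top0.npy");d1=get_image("top")[1]
# boss (z=.156 before) & pad region reference, avoiding breather
v,u=np.mgrid[0:480,0:640];cx,cy=289.5,230.5;r=np.hypot(u-cx,v-cy)
m=(r<12);print("boss change mm",1000*(np.median(d1[m])-np.median(d0[m])),1000*(d1[m].mean()-d0[m].mean()))
m2=(r<30)&(r>16)&(v>cy+5);print("plate",1000*(d1[m2].mean()-d0[m2].mean()))
m3=(r>37)&(r<40)&(v>cy);print("pad",1000*(d1[m3].mean()-d0[m3].mean()))
T=np.array(get_calibration("top")["world_from_camera"]);K=np.array(get_calibration("top")["intrinsics"])
for nm,m in(("boss",r<12),("plate",m2),("pad",m3)):
    for d in(d0,d1):
        P=(T[:3,:3]@(np.linalg.inv(K)@np.c_[u[m],v[m],np.ones(m.sum())].T*d[m])).T+T[:3,3];print(nm,P[:,2].mean().round(4))
```

```text
boss change mm 9.8387 20.954132
plate 8.408666
pad -6.7973137
boss 0.1698
boss 0.149
plate 0.1603
plate 0.1519
pad 0.13
pad 0.1368
```

Run:
```python
from h import *
v,u=np.mgrid[0:480,0:640]
for n,(cx,cy,ro) in {"top":(289.5,230.8,12),"scene":(344,248,8)}.items():
    d0=np.load(f"pics/{n}0.npy");d1=np.median([get_image(n)[1] for _ in range(5)],0)
    r=np.hypot(u-cx,v-cy)
    T=np.array(get_calibration(n)["world_from_camera"]);K=np.array(get_calibration(n)["intrinsics"])
    f=lambda d,m:np.median(((T[:3,:3]@(np.linalg.inv(K)@np.c_[u[m],v[m],np.ones(m.sum())].T*d[m])).T+T[:3,3])[:,2]).round(4)
    m=r<ro;print(n,"boss z before/after",f(d0,m),f(d1,m))
    if n=="top":
        m=(r>16)&(r<30)&(v>cy+6);print("plate",f(d0,m),f(d1,m))
        m=(r>37)&(r<39)&(v>cy+10);print("pad",f(d0,m),f(d1,m))
    # bystanders
p=get_image("top")[0];cv2.imwrite("pics/top_h.png",p[:,:,::-1])
p0=cv2.imread("pics/top0.png")[:,:,::-1]
for nm,(a,b,c,e) in dict(bin=(330,250,415,338),spanner=(172,208,212,292),oil=(188,148,228,190),bearing=(366,218,404,256)).items():
    print(nm,np.abs(p0[b:e,a:c].astype(int)-p[b:e,a:c]).mean().round(1))
print(observe()["time_s"],observe()["eef_pos"])
```

```text
top boss z before/after 0.1561 0.1462
plate 0.1517 0.1419
pad 0.13 0.1299
scene boss z before/after 0.1565 0.1468
bin 17.1
spanner 11.5
oil 9.6
bearing 11.7
27.0667 [ 0.47156131 -0.32482939  0.23853337]
```

```bash
sleep 6
```

```text
(no output)
```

View pics/top_h.png

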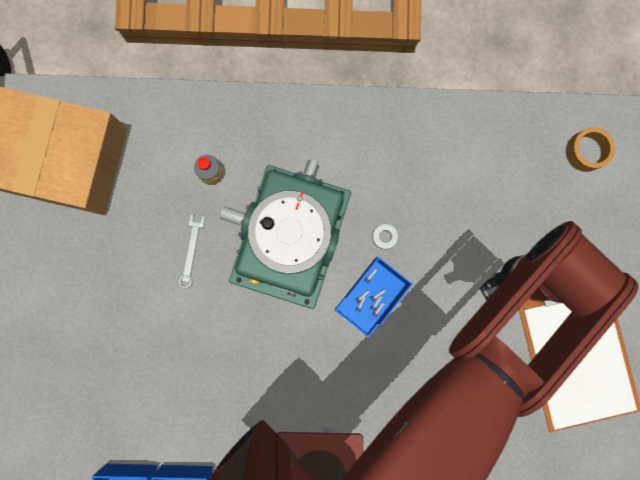

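The top view shows the pin filling the notch at (301,198), the hand clear, and the bystanders where they were. The boss is at z = 0.1462 (home is 0.146).

```bash
python3 -c "
from plant import *
job_done();print(observe()['time_s'])"
```

```text
the job is handed in; nothing more can be done
the job is handed in; nothing more can be done
```

The cover is down on the housing with its notch at the pin, and I handed the job in at about 27 s. I pushed it round about 93° counter-clockwise by the breather cap, pressed it down on the middle boss and moved the hand clear.

**What went wrong first:** the first push passed over the breather without touching it. The depth image showed the fingertips about 35 mm behind the reported TCP, which disagrees with the description. I lowered the tool to match and the second push worked.

**Last checks:**
- **Alignment before pressing:** the notch and pin marks agreed to about 0.2° in the scene view and 0.4° in the top view. After pressing, both views show the pin filling the notch.
- **Seating:** the boss went from z = 0.1561 to 0.1462 (top view) and from 0.1565 to 0.1468 (scene view), where home is 0.146. That is 9.7–9.9 mm of the 10 mm travel, within depth accuracy.
- **Second press:** it went no lower than the first. The first press read 19 N; the second was set to stop at 12 N more, so about 31 N at most by estimate, below the 60 N limit.
- **Bystanders:** the screw bin, spanner, oil bottle and bearing look unmoved in the top view. I also ran a picture-difference check on them. It read 10–17 grey levels and settled nothing; I put that down to the arm's shadow and noise but did not confirm it.

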